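# Put a glued tube to the bench dryer and turn the air up to the fifth click

## Robot

A 7-joint arm with a two-finger parallel gripper is mounted at the origin on a cart in front of the work surface, level with it; the furniture and walls round the work are solid. World frame = base frame: x ahead of the robot, y to its left, z up, the work surface at z = 0. Lengths are in m, angles in rad, forces in N, time in s.
With the tool pointing down it reaches from about 0.425 to 0.875 m from the base axis. Payload 4.7 kg.
Tool frame: the origin (TCP) lies between the finger pads, 19 mm behind the fingertips; this is the grasp point; z points along the fingers, y is the line along which they close (so a half turn about z gives the same grasp; the last joint's range is limited). The gripper opens to 87 mm and grips with 3 to 60 N. Pads are 19 mm wide; open, the fingers measure 117 mm over their backs; the gripper's body (75 mm by 190 mm) begins 51 mm behind the grasp point.
Start: joints at [-1.089, 0.321, -0.07, 1.45, 0.023, 1.371, -0.057], TCP at [0.293, 0.58, 0.241] pointing down, gripper open.
Joint ranges: [-2.86, 2.86], [-0.3, 2.09], [-1.38, 1.24], [0.06, 2.45], [-1.56, 4.7], [0.09, 2.05], [-2.69, 2.69]. Speed limits (rad/s): [2.57, 2.57, 3.14, 3.14, 3.14, 3.14, 3.14].

## Interface

Orientations are given as a rotation vector (axis times angle).
In Python, from bench import ctrl gives the robot as it stands. The module is installed in compiled form; this text tells all that it offers.
- The arm moves only by the shell command python3 -m handwheel 'ROWS' [FORCE]. ROWS is JSON, a list of rows, each a list of 7 numbers: the finger opening in m, from 0 to 0.087, then the shift along the tool's x, y, z in m, then the turn, a rotation vector about the tool's x, y, z in degrees. A call has 1 to 12 rows; each row shifts and turns the commanded pose from where the row before left it, along the tool's axes as they then stand; what a row does not reach is not made up. A row lasts 1/8 s, in which the tool goes at most 62.5 mm and 10.7 degrees, less where a joint would pass 70% of its speed; a pose out of reach is approached as far as the arm can. A call is refused whole if a number of a shift passes 0.0625 or a number of a turn 10.7, either way. A call with a gripper value outside its range is refused whole. The fingers move at their own pace and stop on an object; FORCE is the grip in N (left out, the last holds). Time passes only in rows, so rows that do not move let the fingers close. It gives the time, the measured TCP pose, the force, the opening and the grip force at its end, in the units of the state.
- ctrl.get_state(): the state, without advancing time (a new reading comes with each control period).
- ctrl.get_image(name): name is "scene" or "top" or "wrist"; returns (picture, depth): 384x512x3 uint8, blue, green, red; 384x512 float32, m along the optical axis (not along the pixel's ray), 0 where there is no reading.
- ctrl.camera_info(name): a dict with "intrinsics" (3x3 intrinsics, pixels), "R" (3x3) and "t" (3): a world point X has camera coordinates R X + t. Camera axes: x right, y down, z forward; pixel columns grow to the right and rows downward; lengths in m; the calibration is good to about 2 mm. A picture is of the moment at which its call begins: read the wrist's pose just before it. camera_info takes no time and is no camera call; for the wrist camera it gives the pose at the moment of the call.
- ctrl.close_job(): hands the job in; it is judged then, once.
The state is a dict: "time": time; "joint_positions": joint angles; "qd": joint speeds; "joint_torque": joint torques, N m; "position": TCP position; "tool_rot": TCP orientation; "ft_force": force on the tool from outside, world axes, zero at the start; "torque": the same for the moment, N m; "grip_width": opening from 0.0 (shut) to 1.0 (fully open); "grip_force": force on a finger pad.
Only numpy, scipy, OpenCV 4.12 (cv2) and the standard library are available. Lean on these libraries where they do the work, as an engineer would, in place of code of your own. Each camera call takes 0.05 s, during which the arm holds its last target. There are 200 camera calls.

## Task

Roll the aluminium tube along the bench, without lifting it, until it lies still against both rubber-tipped stops of the blue dryer. Then turn the dryer's red selector clockwise to the fifth click above off (off is its smallest dot, at the anticlockwise end; the sixth click is the last), and let go of it there. Leave the calliper, the scissors and the parts box where they are.

Things in the scene. Friction and masses are not known exactly. Their poses are not given: they have to be found in the camera images.
- dryer: Fixed blue wedge-shaped blower, 200 x 200 mm, 50 mm high in front (-x), 190 at the back. Origin: centre of its underside; x to its back, y to its left, z up. Its top is the panel, rising to the back at 35 degrees. Two level stops, 20 mm across, at height 26 stick out of its right side (y = -100) to y = -145 mm, at x = -75 and +25. In place, the tube's centre is at x = -25, y = -171, parallel to x.
- stops (a point): Point midway between the end faces of the two rubber stop tips, 26 mm above the bench; its axes are the dryer's axes.
- tube: Loose aluminium tube, black end bands, orange stripe along it, 52 mm across, 150 mm long, 0.25 kg, ends closed. It lies on the bench to the right (-y) of the dryer, 100 to 165 mm short of its place, about parallel to the dryer's side (within 9 degrees). Origin at its very centre, x along its length; at the start z is up and the stripe on top. Pushed level at middle height it rolls.
- selector (a joint): Angle of the red selector, rad; grows clockwise as seen from above the panel. Seven click positions 0 (off), 0.36, 0.72 ... 2.16, with stops at both ends: click n is at 0.36 n, the fifth at 1.80. It starts in click 1, 2 or 3. A sprung detent (about 0.1 N m to pass a click) pulls it to the nearest position when released. At 1.08 its pointer looks straight up the slope, to the dryer's back.
- selector_grip (a point): Point on the selector's turning axis at the TCP height for gripping. The red bar handle is 64 mm long, 14 mm thick, 36 mm tall, on a black disc 68 mm across; this point is 11 mm below the bar's top, 25 mm above the disc. Its z is the turning axis, square to the panel, leaning 35 degrees from vertical towards the dryer's front. Bar direction: from here to selector_pointer, square to z.
- selector_pointer (a point): End of the white line on top of the red bar, its pointer end: 32 mm from the turning axis and 11 mm further out along it than selector_grip. White dots on the panel round the selector mark the seven positions, from off (smallest) clockwise to click 6 (largest).
- calliper: Bystander: digital calliper, 249 mm long, lying flat in front of the dryer. Origin at the centre of its underside.
- scissors: Bystander: blue-handled scissors, 199 mm long, lying flat to the right rear of the dryer. Origin at the centre of their underside.
- parts_box: Bystander: blue assortment box with clear lid, 119 x 165 x 38 mm, to the left of the dryer. Origin at the centre of its underside.
Mind the look-alikes: they are no part of the job. Of the things shaped like the tube, the aluminium one is meant.

How it is judged:
By the outcome, as a careful person would: the job done as asked, in the order asked, and still so for the second after the job is handed in, with the robot touching nothing.
It also fails if it takes over 64 s, if anything falls off the work surface, if the arm or the gripper's body presses on something with over 40 N, if the wrist force passes 120 N, or if a joint passes its speed limit or range.

## Working session

There is one attempt and no reset: what is moved stays moved. The work goes in short steps, Python scripts to look and compute and a shell command to move; the robot and the scene stay as the last step left them, time stands still between calls to the robot, and variables do not carry over. Pictures are saved under pics/ and viewed, at most 10 in all, crops included, and the job is handed in when it is done.

```bash
mkdir -p pics; cat > h.py <<'E'
import numpy as np, cv2
from bench import ctrl
def shot(n,f=None):
    ci=ctrl.camera_info(n); im,d=ctrl.get_image(n)
    np.savez(''+(f or n)+'.npz',im=im,d=d,K=ci['intrinsics'],R=ci['R'],t=ci['t'])
    return im,d
def load(f): return np.load(''+f+'.npz')
def px(f,u,v,r=1):
    z=load(f);d=z['d'][v-r:v+r+1,u-r:u+r+1];d=np.median(d[d>0])
    return z['R'].T@(d*np.linalg.inv(z['K'])@[u,v,1]-z['t'])
def ray(f,u,v):
    z=load(f);return -z['R'].T@z['t'], z['R'].T@np.linalg.inv(z['K'])@[u,v,1]
def atz(f,u,v,h):
    o,r=ray(f,u,v);return o+r*(h-o[2])/r[2]
def tri(a,b):
    A=0;B=0
    for f,u,v in (a,b):
        o,r=ray(f,u,v);r=r/np.linalg.norm(r);P=np.eye(3)-np.outer(r,r);A=A+P;B=B+P@o
    return np.linalg.solve(A,B)
E
python3 - <<'E'
from h import *
a,_=shot('scene');b,_=shot('top')
cv2.imwrite('pics/s.png',cv2.resize(a,(800,600)));cv2.imwrite('pics/t.png',cv2.resize(b,(800,600)))
s=ctrl.get_state();print(s['position'],s['tool_rot'],s['time'])
for n in('scene','top'):
    z=load(n);print(n,-z['R'].T@z['t'],z['R'])
E
```

```text
[0.29293475 0.57974288 0.24027187] [-7.28020576e-01 -3.05575382e+00  2.64774937e-03] 0.1
scene [-0.31150468 -1.09821766  0.74730269] [[ 0.79117764 -0.61156284  0.00536899]
 [-0.24060164 -0.3193128  -0.91659707]
 [ 0.5622711   0.72389932 -0.39977617]]
top [0.41400616 0.04288799 1.23534234] [[-0.00898546 -0.99989386  0.01146846]
 [-0.9901294   0.00729235 -0.13996638]
 [ 0.13986789 -0.01261292 -0.99008984]]
```

View pics/s.png

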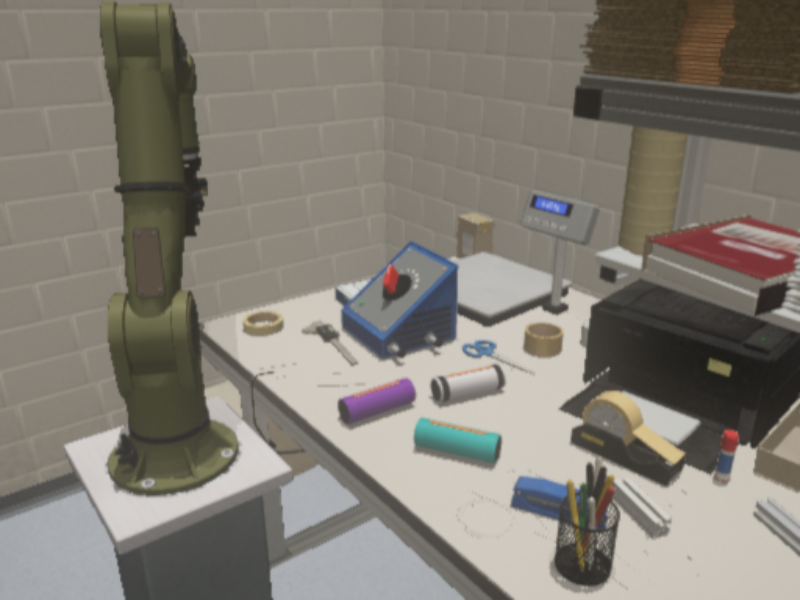

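View pics/t.png

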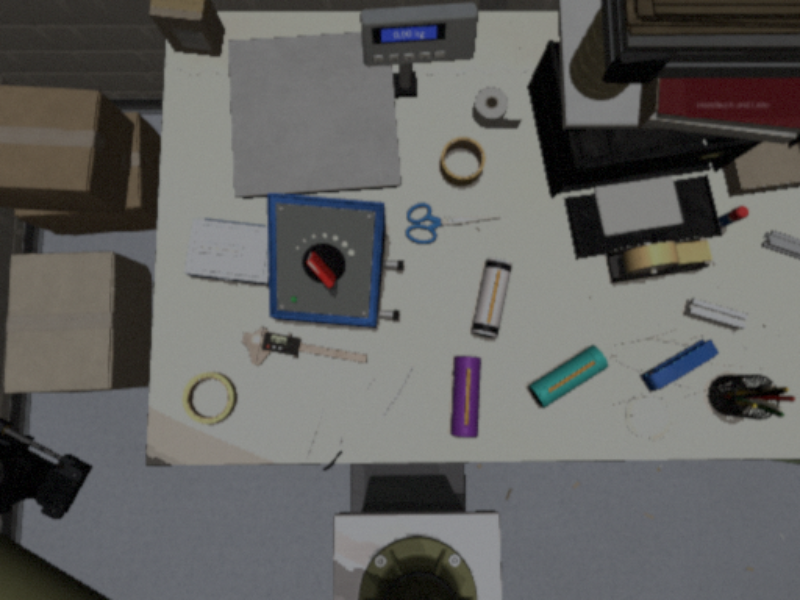

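Scene picture: the dryer is at (400,300), the aluminium tube at (467,384), and the scissors and calliper lie to either side of it. In the top picture, three things could be taken for the tube: silver with black bands at (491,298), purple at (466,397) and teal at (569,376). I choose the silver one. The red selector is at (321,268). Next, a close crop to check this and read pixels.

```bash
python3 - <<'E'
from h import *
im=load('top')['im']
c=im[115:225,165:335] # x4.7
cv2.imwrite('pics/c.png',cv2.resize(c,None,fx=4.7,fy=4.7,interpolation=cv2.INTER_CUBIC))
im=load('scene')['im']
c=im[150:265,210:330]
cv2.imwrite('pics/cs.png',cv2.resize(c,None,fx=5,fy=5,interpolation=cv2.INTER_CUBIC))
E
```

```text
(no output)
```

View pics/c.png

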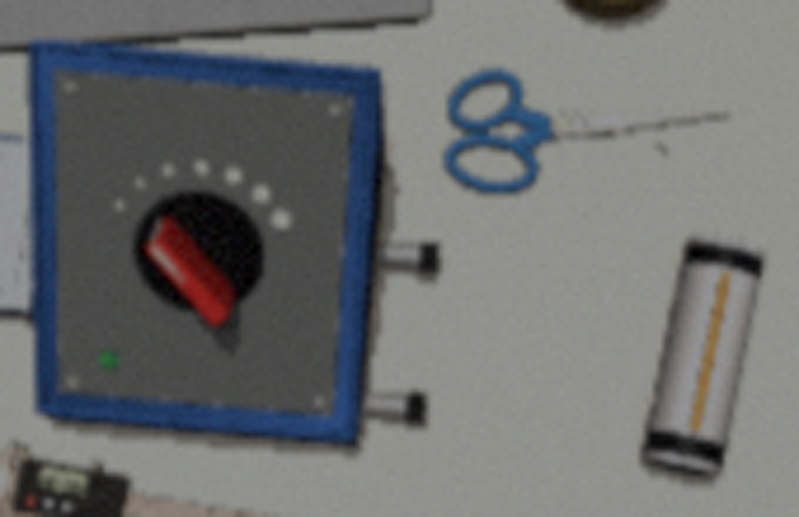

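View pics/cs.png

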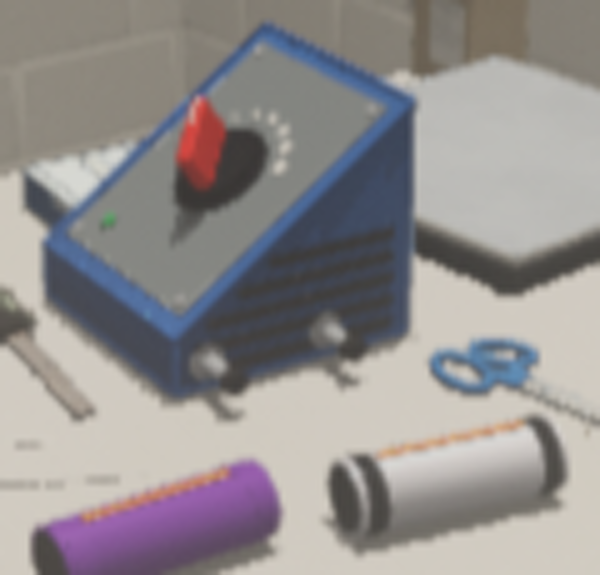

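Top crop: the silver tube, with its black end bands and orange stripe on top, runs from (724,250) to (683,465), so the choice holds. The stop tips end at (438,258) and (427,408). The red bar points up-left, with dots from off at (119,205) to click 6 at (281,219). In the scene crop, the tips are at (235,382) and (352,345). Next I measure these with depth fits and two-view rays.

```bash
cat >> h.py <<'E'
def cloud(f):
    z=load(f);d=z['d'];v,u=np.nonzero(d>0)
    P=(np.linalg.inv(z['K'])@np.c_[u,v,np.ones(len(u))].T*d[v,u]).T
    return (P-z['t'])@z['R'],z['im'][v,u].astype(int),u,v
def plane(P):
    for _ in range(4):
        c=P.mean(0);n=np.linalg.svd(P-c,full_matrices=False)[2][2];r=(P-c)@n
        P=P[abs(r)<=2.5*np.median(abs(r))+1e-4]
    return c,n*(np.sign(n[np.argmax(abs(n))])),r.std()
E
python3 - <<'E'
from h import *
from scipy.optimize import least_squares
T=lambda u,v:('top',165+u/4.7-.4,115+v/4.7-.4)
S=lambda u,v:('scene',210+u/5-.4,150+v/5-.4)
print('tips top@26', atz(*T(437,258),.026),atz(*T(426,408),.026))
print('tips tri',tri(T(428,258),S(352,345)),tri(T(416,408),S(235,382)))
for nm,a,b in (('backR top',T(380,70),S(412,103)),('frontR top',T(357,443),S(180,330)),('frontL',T(40,412),S(45,243)),('backL',T(33,42),S(267,28)),('stripe back',T(726,274),S(522,425)),('stripe front',T(694,430),S(380,457))): print(nm,tri(a,b))
for f in('top','scene'):
    P,c,u,v=cloud(f)
    if f=='top': m=((u-165)*4.7>60)&((u-165)*4.7<340)&((v-115)*4.7>75)&((v-115)*4.7<400)
    else:
        import cv2
        mask=np.zeros((384,512),np.uint8);cv2.fillPoly(mask,[np.array([[210+a/5,150+b/5] for a,b in((75,240),(175,310),(390,110),(270,45))],int)],1);m=mask[v,u]>0
    gray=(abs(c.max(1)-c.min(1))<25)&(c.mean(1)>60)
    cc,n,s=plane(P[m&gray]);print(f,'panel',cc,n,s,m.sum())
    if f=='scene':
        mask[:]=0;cv2.fillPoly(mask,[np.array([[210+a/5,150+b/5] for a,b in((190,345),(400,130),(400,320),(195,380))],int)],1);m=mask[v,u]>0
        cc,n,s=plane(P[m]);print('side',cc,n,s)
    m=(P[:,2]>.012)&(P[:,2]<.06)
    if f=='top': k=((u-165)*4.7>635)&((u-165)*4.7<770)&((v-115)*4.7>230)&((v-115)*4.7<485)
    else: k=((u-210)*5>320)&((u-210)*5<575)&((v-150)*5>410)&((v-150)*5<550)
    Q=P[m&k]
    def res(p): # axis through (x0,y0,zc), yaw
        e=np.array([np.cos(p[3]),np.sin(p[3]),0]);q=Q-p[:3];q=q-np.outer(q@e,e);return np.r_[np.linalg.norm(q,axis=1)-.026,(p[0]-Q[:,0].mean())]
    r=least_squares(res,[Q[:,0].mean(),Q[:,1].mean(),.026,0],loss='soft_l1',f_scale=.002)
    e=np.array([np.cos(r.x[3]),np.sin(r.x[3]),0]);t=(Q-r.x[:3])@e
    print(f,'tube',r.x,'ext',np.percentile(t,[1,99]),'mid',r.x[:3]+e*np.percentile(t,[1,99]).mean(),len(Q))
    red=(c[:,2]>120)&(c[:,1]<80)&(c[:,0]<80)&(P[:,2]>.1)&(P[:,2]<.3)&(P[:,0]<.75)
    print('red',red.sum(),P[red].mean(0),u[red].min(),u[red].max(),v[red].min(),v[red].max())
E
```

```text
tips top@26 [0.63029333 0.02138696 0.026     ] [0.53082689 0.02953534 0.026     ]
tips tri [0.63142342 0.02645239 0.02710536] [0.5325575  0.03503117 0.02437699]
backR top [0.71207762 0.0569927  0.18567362]
frontR top [0.50927855 0.07160241 0.05715332]
frontL [0.52996177 0.2758953  0.04692643]
backL [0.73197645 0.25768322 0.18515464]
stripe back [ 0.61523859 -0.16632389  0.04964336]
stripe front [ 0.51430679 -0.14276576  0.04939339]
top panel [0.62488156 0.16698091 0.12623782] [-0.57226909  0.05404524  0.81828308] 0.0015243929142201601 4179
top tube [ 0.56299052 -0.15187992  0.02708863 -0.22907787] ext [-0.07357022  0.07501984] mid [ 0.56369639 -0.15204451  0.02708863] 847
red 54 [0.59251231 0.16809556 0.16201976] 197 212 166 182
scene panel [0.61844475 0.15060962 0.1173214 ] [-0.57191859  0.05803924  0.81825459] 0.0017867052551411645 1480
side [0.63745806 0.06285663 0.0675531 ] [ 0.08050019  0.99671984 -0.00832394] 0.0025113057803362315
scene tube [ 0.55375445 -0.15117015  0.02230477 -0.22705487] ext [-0.06484895  0.08518828] mid [ 0.5636631  -0.15345943  0.02230477] 692
red 95 [0.58682502 0.11723267 0.14682826] 246 392 171 314
```

```bash
python3 -m handwheel '[[0.087,0,0,-0.05,0,0,0],[0.087,-0.06,-0.003,-0.02,0,0,5.5],[0.087,-0.06,-0.003,0,0,0,5.5],[0.087,-0.06,-0.003,0,0,0,5.5],[0.087,-0.06,-0.003,0,0,0,5.5],[0.087,-0.06,-0.003,0,0,0,5.5],[0.087,-0.06,-0.003,0,0,0,5.5],[0.087,-0.06,-0.003,0,0,0,5.5],[0.087,-0.06,-0.003,0,0,0,5.5],[0.087,0,0,0,0,0,0],[0.087,0,0,0,0,0,0]]'
python3 - <<'E'
from h import *
a,_=shot('wrist','w1');cv2.imwrite('pics/w1.png',cv2.resize(a,(800,600)))
z=load('w1');print(-z['R'].T@z['t'],z['R'][2])
E
```

```text
time: 1.48
position: [0.6004, 0.2274, 0.3106]
tool_rot: [-1.819, -2.56, 0.0]
ft_force: [0.0, 0.9, 0.5]
grip_width: 1.002
grip_force: 0.0
[0.57792423 0.29002384 0.45417428] [ 0.08082531 -0.23325563 -0.96905061]
```

View pics/w1.png

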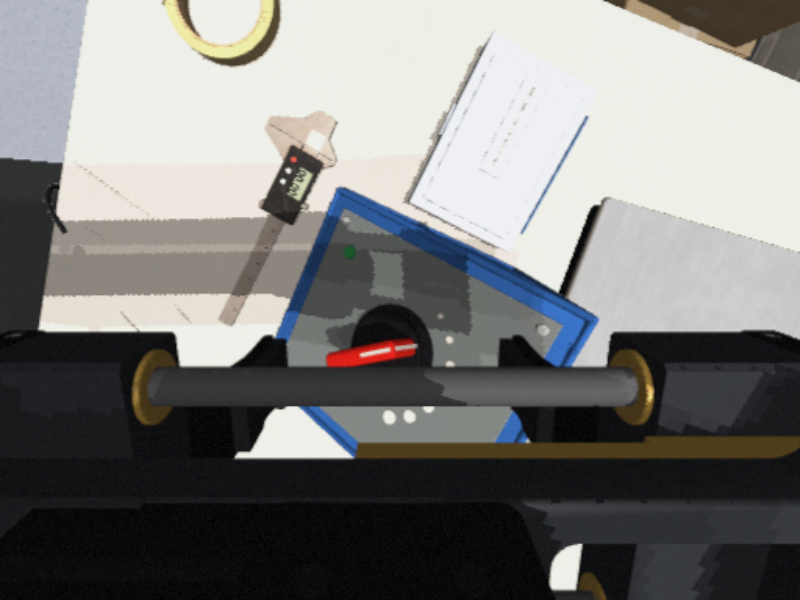

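Wrist view: the white pointer line ends at (417,346) and the bar's tail is at (328,358). The dots from off, at about (440,317), run clockwise. I'll work out the selector geometry from this and go on to the tube.

```bash
python3 - <<'E'
from h import *
yaw=-.083;xd=np.array([np.cos(yaw),np.sin(yaw),0]);yd=np.array([-xd[1],xd[0],0]);a=np.radians(35)
n=-np.sin(a)*xd+np.cos(a)*np.array([0,0,1]);up=np.cos(a)*xd+np.sin(a)*np.array([0,0,1])
f=1/1.5625
tip=px('w1',round(415*f),round(347*f));tail=px('w1',round(331*f),round(357*f));print('tip,tail',tip,tail,np.linalg.norm(tip-tail))
# two-view: tip/tail in top crop
T=lambda u,v:('top',165+u/4.7-.4,115+v/4.7-.4)
print('tri tip',tri(('w1',417*f,346*f),T(160,225)),'tail',tri(('w1',329*f,362*f),T(220,322)))
P,c,u,v=cloud('w1')
red=(c[:,2]>120)&(c[:,1]<80)&(c[:,0]<80)&(P[:,2]>.1)
Q=P[red];print(len(Q)); h=Q@n
print('n-heights',np.percentile(h,[2,50,98]))
topm=h>np.percentile(h,98)-.006;q=Q[topm]
ang=np.degrees
A=np.c_[q@up,q@yd];m=A.mean(0);d=np.linalg.svd(A-m,full_matrices=False)[2][0]
print('dir',d,'angle from up cw(deg)',ang(np.arctan2(-d[1],d[0])), 'center top',q.mean(0))
g=(abs(c.max(1)-c.min(1))<25)&(P[:,2]>.06)&(P[:,2]<.19);k=(u*1.5625>300)&(u*1.5625<560)&(v*1.5625>220)&(v*1.5625<330)
cc,nn,s=plane(P[g&k]);print('panel',cc,nn,s,'n-height',cc@n)
t=load('top');print('dot/off..')
D=[(119,205),(140,183),(168,170),(201,166),(233,176),(261,193),(281,219)]
# intersect rays w/ panel plane
pts=[]
for p in D:
    o,r=ray(*T(*p));pts.append(o+r*((cc@n-o@n)/(r@n)))
pts=np.array(pts);B=np.c_[pts@up,pts@yd]
s=np.linalg.lstsq(np.c_[2*B,np.ones(7)],(B**2).sum(1),rcond=None)[0];ce=s[:2]
print('dots centre',ce[0]*up+ce[1]*yd+cc@n*n,'R',np.sqrt(s[2]+ce@ce),'angles',ang(np.arctan2(-(B-ce)[:,1],(B-ce)[:,0])))
o,r=ray(*T(199,252));x=o+r*((cc@n+.005-o@n)/(r@n));print('disc ctr',x)
E
```

```text
tip,tail [0.63333637 0.18605616 0.14672354] [0.5736966  0.15846236 0.15019175] 0.06580538026006966
tri tip [0.63153712 0.18802057 0.14889711] tail [0.57231983 0.15198005 0.14638522]
494
n-heights [-0.22694179 -0.19782063 -0.01266378]
dir [0.866339   0.49945644] angle from up cw(deg) -29.964044577815827 center top [0.57907815 0.25406896 0.37428826]
panel [0.61069168 0.22345702 0.11293524] [-0.57111107  0.05950894  0.81871291] 0.0005213828468473194 n-height -0.24593550848944618
dot/off..
dots centre [0.61831559 0.16785723 0.12148278] R 0.055384077268381474 angles [-61.14460077 -40.39090529 -20.19584556   0.60258725  21.13494228
  41.5131898   62.58335371]
disc ctr [0.61697281 0.16724423 0.12668525]
```

```bash
python3 - <<'E'
from h import *
yaw=-.086;xd=np.array([np.cos(yaw),np.sin(yaw),0]);yd=np.array([-xd[1],xd[0],0]);a=np.radians(35)
n=-np.sin(a)*xd+np.cos(a)*np.array([0,0,1]);up=np.cos(a)*xd+np.sin(a)*np.array([0,0,1])
C=np.array([.618,.1675,.1215])
for f in('w1','top','scene'):
    P,c,u,v=cloud(f);d=P-C;q=np.c_[d@up,d@yd,d@n]
    red=(c[:,2]>110)&(c[:,1]<90)&(c[:,0]<90)&(np.linalg.norm(q[:,:2],axis=1)<.05)&(q[:,2]>.005)&(q[:,2]<.08)
    white=(c.min(1)>140)&(np.linalg.norm(q[:,:2],axis=1)<.045)&(q[:,2]>.005)&(q[:,2]<.08)
    disc=(c.max(1)<45)&(np.linalg.norm(q[:,:2],axis=1)<.045)&(q[:,2]>-.01)&(q[:,2]<.08)
    Q=q[red|white];print(f,len(Q),'h',np.percentile(Q[:,2],[2,25,50,75,98]).round(4),'disc h',np.median(q[disc][:,2]).round(4) if disc.any() else 0)
    T=Q[Q[:,2]>np.percentile(Q[:,2],98)-.012];m=T.mean(0)
    e=np.linalg.svd(T[:,:2]-m[:2],full_matrices=False)[2][0];e*=np.sign(e[0]);s=(T-m)[:,:2]@e
    print(' top n',len(T),'mean',m.round(4),'ang',np.degrees(np.arctan2(-e[1],e[0])).round(1),'ext',s.min().round(4),s.max().round(4),'mid',(m[:2]+e*(s.min()+s.max())/2).round(4))
    if white.sum(): print(' white',np.c_[u[white],v[white],q[white].round(3)][:12].tolist())
E
```

```text
w1 569 h [0.0176 0.0452 0.0479 0.0487 0.0498] disc h 0.012
 top n 478 mean [0.0056 0.0045 0.0476] ang -39.5 ext -0.0358 0.0265 mid [0.0021 0.0015]
 white [[265.0, 220.0, 0.025, 0.022, 0.016], [257.0, 221.0, 0.025, 0.023, 0.036], [258.0, 221.0, 0.025, 0.022, 0.033], [259.0, 221.0, 0.025, 0.022, 0.031], [260.0, 221.0, 0.025, 0.022, 0.029], [261.0, 221.0, 0.025, 0.022, 0.026], [262.0, 221.0, 0.025, 0.022, 0.024], [263.0, 221.0, 0.025, 0.022, 0.022], [264.0, 221.0, 0.026, 0.022, 0.02], [265.0, 221.0, 0.026, 0.022, 0.017], [253.0, 222.0, 0.025, 0.022, 0.044], [254.0, 222.0, 0.025, 0.022, 0.042]]
top 74 h [0.0439 0.0464 0.0476 0.0492 0.0514] disc h 0.0106
 top n 74 mean [ 0.0016 -0.0018  0.0477] ang -39.4 ext -0.0277 0.032 mid [ 0.0032 -0.0005]
scene 102 h [0.0123 0.022  0.033  0.0408 0.0452] disc h 0
 top n 50 mean [-0.0031 -0.0088  0.0405] ang -37.3 ext -0.0251 0.0338 mid [ 0.0003 -0.0062]
```

```bash
cat >> h.py <<'E'
from scipy.spatial.transform import Rotation as Ro
def rows(target,R1,N,w):
    s=ctrl.get_state();p=np.array(s['position']);R=Ro.from_rotvec(s['tool_rot'])
    dr=(R.inv()*R1).as_rotvec()/N;dp=(np.array(target)-p)/N
    for i in range(N):
        print([w]+[round(float(x),4) for x in R.inv().apply(dp)]+[round(float(x),2) for x in np.degrees(dr)]);R=R*Ro.from_rotvec(dr)
def down(psi): # tool z down, tool y yaw psi
    return Ro.from_matrix(np.c_[[-np.sin(psi),np.cos(psi),0],[np.cos(psi),np.sin(psi),0],[0,0,-1]])
E
python3 -c "
from h import *
rows([.550,-.2114,.29],down(-.228),9,.087)"
```

```text
[0.087, -0.0443, -0.0214, 0.0022, -0.01, -0.01, 3.6]
[0.087, -0.0456, -0.0186, 0.0022, -0.01, -0.01, 3.6]
[0.087, -0.0466, -0.0157, 0.0023, -0.01, -0.01, 3.6]
[0.087, -0.0475, -0.0127, 0.0023, -0.01, -0.01, 3.6]
[0.087, -0.0482, -0.0097, 0.0023, -0.01, -0.01, 3.6]
[0.087, -0.0488, -0.0067, 0.0023, -0.01, -0.01, 3.6]
[0.087, -0.0491, -0.0036, 0.0023, -0.01, -0.01, 3.6]
[0.087, -0.0492, -0.0005, 0.0023, -0.01, -0.01, 3.6]
[0.087, -0.0491, 0.0026, 0.0023, -0.01, -0.01, 3.6]
```

```bash
python3 -m handwheel '[[0.087,-0.0443,-0.0214,0.0022,0,0,3.6],[0.087,-0.0456,-0.0186,0.0022,0,0,3.6],[0.087,-0.0466,-0.0157,0.0023,0,0,3.6],[0.087,-0.0475,-0.0127,0.0023,0,0,3.6],[0.087,-0.0482,-0.0097,0.0023,0,0,3.6],[0.087,-0.0488,-0.0067,0.0023,0,0,3.6],[0.087,-0.0491,-0.0036,0.0023,0,0,3.6],[0.087,-0.0492,-0.0005,0.0023,0,0,3.6],[0.087,-0.0491,0.0026,0.0023,0,0,3.6],[0.087,0,0,0.06,0,0,0],[0.087,0,0,0.06,0,0,0],[0.087,0,0,0.04,0,0,0]]'
python3 -c "
from h import *
rows([.550,-.2114,.028],down(-.228),3,.087)"
```

```text
time: 3.02
position: [0.5495, -0.2099, 0.1274]
tool_rot: [-2.456, -1.954, 0.002]
ft_force: [0.5, 0.5, 0.1]
grip_width: 1.001
grip_force: 0.0
[0.087, -0.0005, 0.0004, 0.0331, -0.06, -0.02, 0.03]
[0.087, -0.0005, 0.0004, 0.0331, -0.06, -0.02, 0.03]
[0.087, -0.0005, 0.0003, 0.0331, -0.06, -0.02, 0.03]
```

```bash
python3 -m handwheel '[[0.087,0,0,0.033,0,0,0],[0.087,0,0,0.033,0,0,0],[0.087,0,0,0.033,0,0,0],[0.087,0,0,0,0,0,0],[0.087,0.01,0,0,0,0,0],[0.087,0.005,0,0,0,0,0],[0.087,0,0,0,0,0,0]]'
python3 - <<'E'
from h import *
a,_=shot('top','t2');cv2.imwrite('pics/t2.png',cv2.resize(a[100:260,200:380],None,fx=3.3,fy=3.3,interpolation=cv2.INTER_CUBIC))
E
```

```text
time: 3.9
position: [0.5545, -0.1972, 0.0327]
tool_rot: [2.459, 1.953, 0.003]
ft_force: [0.3, -0.1, 0.2]
grip_width: 0.998
grip_force: 0.0
```

View pics/t2.png

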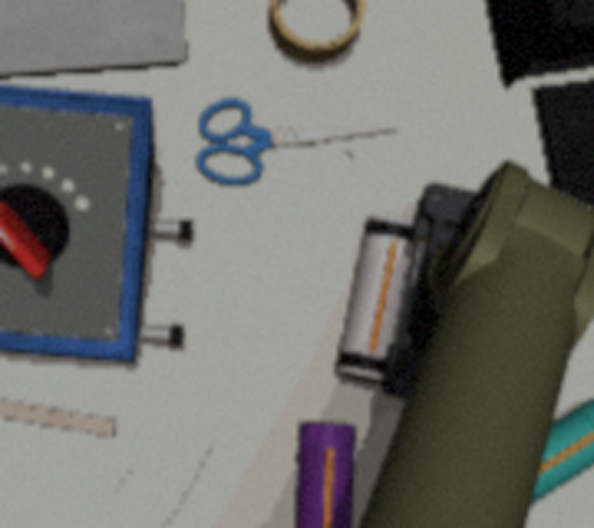

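The gripper lies parallel behind the silver tube at (375,300), with the stops at (185,232) and (180,337). Now I push, turning gently at the same time.

```bash
python3 -m handwheel '[[0.087,0.004,0,0,0,0,0],[0.087,0.004,0,0,0,0,0],[0.087,0.004,0,0,0,0,0],[0.087,0.005,0,0,0,0,-1],[0.087,0.005,0,0,0,0,-1],[0.087,0.005,0,0,0,0,-1],[0.087,0.005,0,0,0,0,-1],[0.087,0.005,0,0,0,0,-1],[0.087,0.005,0,0,0,0,-1],[0.087,0.005,0,0,0,0,-1],[0.087,0.005,0,0,0,0,-1],[0.087,0.005,0,0,0,0,0]]'
cat >> h.py <<'E'
from scipy.optimize import least_squares
def tube(f,y0,x0=.57):
    P,c,u,v=cloud(f)
    k=(P[:,2]>.035)&(P[:,2]<.058)&(abs(P[:,0]-x0)<.09)&(abs(P[:,1]-y0)<.035)
    Q=P[k]
    def res(p):
        e=np.array([np.cos(p[2]),np.sin(p[2]),0]);q=Q-[x0,p[0],p[1]];q=q-np.outer(q@e,e);return np.linalg.norm(q,axis=1)-.026
    r=least_squares(res,[y0,.026,-.1],loss='soft_l1',f_scale=.002).x
    e=np.array([np.cos(r[2]),np.sin(r[2]),0]);t=(Q-[x0,r[0],r[1]])@e;m=np.percentile(t,[1,99])
    print('tube mid',np.array([x0,r[0],r[1]])+e*m.mean(),'yaw',r[2],'len',m[1]-m[0],len(Q))
E
python3 - <<'E'
from h import *
print(ctrl.get_state()['position'])
shot('top','t3');tube('t3',-.105)
E
```

```text
time: 5.45
position: [0.5633, -0.1418, 0.0315]
tool_rot: [-2.32, -2.119, -0.0]
ft_force: [0.5, -0.7, 0.5]
grip_width: 1.001
grip_force: 0.0
[ 0.56327049 -0.14178221  0.03146381]
tube mid [ 0.57612827 -0.09911516  0.02648631] yaw -0.22985441743289728 len 0.14793157461933507 616
```

```bash
python3 -m handwheel '[[0.087,0.003,0.001,0,0,0,0],[0.087,0.003,0.001,0,0,0,0],[0.087,0.003,0.001,0,0,0,0],[0.087,0.003,0.001,0,0,0,0],[0.087,0.003,0.001,0,0,0,0],[0.087,0.003,0.001,0,0,0,0],[0.087,0.003,0.001,0,0,0,0],[0.087,0.003,0.001,0,0,0,0]]'
python3 - <<'E'
from h import *
shot('top','t4');tube('t4',-.08,.578)
E
```

```text
time: 6.5
position: [0.5735, -0.1188, 0.0315]
tool_rot: [2.32, 2.118, 0.0]
ft_force: [0.2, 0.1, -0.1]
grip_width: 0.999
grip_force: 0.1
tube mid [ 0.58219122 -0.07533615  0.02684088] yaw -0.22498073013686362 len 0.14847930450301045 607
```

```bash
python3 -m handwheel '[[0.087,-0.02,0,0,0,0,0],[0.087,-0.01,0,-0.01,0,0,0],[0.087,0,0,-0.05,0,0,0],[0.087,0,0,-0.04,0,0,0],[0.087,0,0,0,0,0,0]]'
python3 - <<'E'
from h import *
shot('top','t5');tube('t5',-.075,.582)
print(ctrl.get_state()['position'],ctrl.get_state()['joint_positions'])
rows([.582,-.0755,.125],down(1.346),8,.087)
E
```

```text
time: 7.18
position: [0.5733, -0.1498, 0.1361]
tool_rot: [2.316, 2.114, 0.009]
ft_force: [-0.3, 0.8, -1.1]
grip_width: 0.999
grip_force: 0.0
tube mid [ 0.58311696 -0.07209768  0.02691717] yaw -0.23406322734963253 len 0.1482573852434913 752
[ 0.57189602 -0.14919263  0.13376403] [-0.23571189  0.29116602  0.52606536  1.75530251 -0.16118913  1.1336788
  0.24895786]
[0.087, 0.0093, 0.0004, 0.0011, 0.03, 0.02, -10.29]
[0.087, 0.0091, 0.0021, 0.0011, 0.03, 0.02, -10.29]
[0.087, 0.0085, 0.0037, 0.0011, 0.03, 0.02, -10.29]
[0.087, 0.0078, 0.0051, 0.0011, 0.03, 0.02, -10.29]
[0.087, 0.0067, 0.0064, 0.0011, 0.03, 0.02, -10.29]
[0.087, 0.0055, 0.0075, 0.0011, 0.03, 0.02, -10.29]
[0.087, 0.004, 0.0084, 0.0011, 0.03, 0.02, -10.29]
[0.087, 0.0025, 0.009, 0.0011, 0.03, 0.02, -10.29]
```

```bash
python3 -m handwheel '[[0.087,0.0093,0.0004,0.001,0,0,-10.3],[0.087,0.009,0.002,0.001,0,0,-10.3],[0.087,0.0085,0.004,0.001,0,0,-10.3],[0.087,0.008,0.005,0.001,0,0,-10.3],[0.087,0.007,0.0065,0.001,0,0,-10.3],[0.087,0.0055,0.0075,0.001,0,0,-10.3],[0.087,0.004,0.0085,0.001,0,0,-10.3],[0.087,0.0025,0.012,0.001,0,0,-10.3],[0.087,0,0,0,0,0,0],[0.087,0,0,0,0,0,0]]'
python3 - <<'E'
from h import *
shot('top','t6');tube('t6',-.07,.583);shot('scene','s6');tube('s6',-.07,.583)
rows([.583,-.070,.027],down(1.346),3,.087)
E
```

```text
time: 8.48
position: [0.5813, -0.0725, 0.1229]
tool_rot: [-0.356, -3.12, 0.001]
ft_force: [0.8, -0.3, 0.1]
grip_width: 1.002
grip_force: 0.0
tube mid [ 0.55769679 -0.06661878  0.02753801] yaw -0.21399914816486368 len 0.09776260036393569 139
tube mid [ 0.58224424 -0.07460977  0.02188617] yaw -0.21979874216268838 len 0.1497370123027918 321
[0.087, -0.0003, 0.001, 0.0321, -0.01, -0.01, -0.03]
[0.087, -0.0003, 0.001, 0.0321, -0.01, -0.01, -0.03]
[0.087, -0.0003, 0.001, 0.0321, -0.01, -0.01, -0.03]
```

```bash
python3 -m handwheel '[[0.087,0,0.001,0.032,0,0,0],[0.087,0,0.001,0.032,0,0,0],[0.087,0,0,0.03,0,0,0],[0.087,0,0,0,0,0,0],[0.05,0,0,0,0,0,0],[0.05,0,0,0,0,0,0],[0.05,0,0,0,0,0,0],[0.05,0,0,0,0,0,0]]' 4
```

```text
time: 9.57
position: [0.5826, -0.07, 0.0301]
tool_rot: [0.35, 3.121, 0.0]
ft_force: [-0.8, -2.0, -0.5]
grip_width: 0.638
grip_force: 0.4
```

```bash
python3 -m handwheel '[[0.05,0,0,0,0,0,0],[0.05,0,0,0,0,0,-2],[0.05,0,0,0,0,0,-2],[0.05,0,0,0,0,0,-2],[0.05,0,0,0,0,0,-2.2],[0.05,0.003,0,0,0,0,0],[0.05,0.003,0,0,0,0,0],[0.05,0.004,0,0,0,0,0],[0.05,0,0,0,0,0,0],[0.05,0,0,0,0,0,0]]' 4
```

```text
time: 10.82
position: [0.5722, -0.0691, 0.0297]
tool_rot: [-0.126, -3.139, -0.0]
ft_force: [0.4, 0.5, 5.1]
grip_width: 0.596
grip_force: 4.0
```

```bash
python3 -m handwheel '[[0.06,0,0,0,0,0,0],[0.07,0,0,0,0,0,0],[0.087,0,0,0,0,0,0],[0.087,0,0,0,0,0,0],[0.087,0,0,-0.03,0,0,0],[0.087,0,0,-0.04,0,0,0],[0.087,0,0,-0.03,0,0,0]]' 4
python3 - <<'E'
from h import *
rows([.567,-.132,.13],down(-.085),9,.087)
E
```

```text
time: 11.7
position: [0.5727, -0.0693, 0.1312]
tool_rot: [0.126, 3.138, 0.0]
ft_force: [0.7, 0.9, -0.3]
grip_width: 0.995
grip_force: 0.0
[0.087, 0.0001, -0.007, 0.0001, 0.01, 0.01, 10.03]
[0.087, -0.0012, -0.0069, 0.0001, 0.01, 0.01, 10.03]
[0.087, -0.0023, -0.0066, 0.0001, 0.01, 0.01, 10.03]
[0.087, -0.0034, -0.0061, 0.0001, 0.01, 0.01, 10.03]
[0.087, -0.0045, -0.0054, 0.0001, 0.01, 0.01, 10.03]
[0.087, -0.0053, -0.0045, 0.0001, 0.01, 0.01, 10.03]
[0.087, -0.006, -0.0035, 0.0001, 0.01, 0.01, 10.03]
[0.087, -0.0066, -0.0024, 0.0001, 0.01, 0.01, 10.03]
[0.087, -0.0069, -0.0013, 0.0001, 0.01, 0.01, 10.03]
```

```bash
python3 -m handwheel '[[0.087,0,-0.007,0,0,0,10],[0.087,-0.001,-0.007,0,0,0,10],[0.087,-0.0025,-0.0065,0,0,0,10],[0.087,-0.0035,-0.006,0,0,0,10],[0.087,-0.0045,-0.0055,0,0,0,10],[0.087,-0.0055,-0.0045,0,0,0,10],[0.087,-0.006,-0.0035,0,0,0,10],[0.087,-0.0065,-0.0025,0,0,0,10],[0.087,-0.007,-0.0015,0,0,0,10.3],[0.087,0,0,0,0,0,0],[0.087,0,0,0,0,0,0]]'
python3 - <<'E'
from h import *
shot('top','t7');tube('t7',-.069,.575)
E
```

```text
time: 13.08
position: [0.5667, -0.1317, 0.1294]
tool_rot: [-2.311, -2.128, -0.0]
ft_force: [0.3, -0.2, 0.8]
grip_width: 1.0
grip_force: 0.0
tube mid [ 0.5734104  -0.06909996  0.02702972] yaw -0.08871326162817869 len 0.14929666578849687 788
```

```bash
python3 -m handwheel '[[0.087,0,0,0.05,0,0,0],[0.087,0,0,0.048,0,0,0],[0.087,0,0,0,0,0,0],[0.087,0.01,0,0,0,0,0],[0.087,0.008,0,0,0,0,0],[0.087,0.004,0,0,0,0,0],[0.087,0.003,0,0,0,0,0],[0.087,0.003,0,0,0,0,0],[0.087,0.003,0,0,0,0,0],[0.087,0.003,0,0,0,0,0],[0.087,0.003,0,0,0,0,0],[0.087,0.003,0,0,0,0,0]]' && python3 -m handwheel '[[0.087,0.004,0,0,0,0,0],[0.087,0.004,0,0,0,0,0],[0.087,0.004,0,0,0,0,0],[0.087,0.004,0,0,0,0,0],[0.087,0.004,0,0,0,0,0],[0.087,0.003,0,0,0,0,0],[0.087,0.003,0,0,0,0,0],[0.087,0.003,0,0,0,0,0],[0.087,0.003,0,0,0,0,0],[0.087,0.002,0,0,0,0,0],[0.087,0.002,0,0,0,0,0]]'
python3 - <<'E'
from h import *
shot('top','t8');tube('t8',-.015,.575)
E
```

```text
time: 14.62
position: [0.5702, -0.0921, 0.0315]
tool_rot: [-2.314, -2.124, -0.0]
ft_force: [-0.4, -0.2, 0.2]
grip_width: 1.0
grip_force: 0.1
time: 16.0
position: [0.5732, -0.0564, 0.0315]
tool_rot: [2.314, 2.124, 0.0]
ft_force: [0.5, 0.2, -0.6]
grip_width: 0.998
grip_force: 0.2
tube mid [ 0.57776005 -0.01958444  0.02692544] yaw -0.08863566275730143 len 0.14748037962869104 429
```

```bash
python3 -m handwheel '[[0.087,0.003,0,0,0,0,0],[0.087,0.003,0,0,0,0,0],[0.087,0.002,0,0,0,0,0],[0.087,0.002,0,0,0,0,0],[0.087,0.002,0,0,0,0,0],[0.087,0.002,0,0,0,0,0],[0.087,0.001,0,0,0,0,0],[0.087,0.001,0,0,0,0,0],[0.087,0.001,0,0,0,0,0],[0.087,0.001,0,0,0,0,0],[0.087,0,0,0,0,0,0],[0.087,0,0,0,0,0,0]]'
python3 - <<'E'
from h import *
shot('top','t9');tube('t9',0,.575)
E
```

```text
time: 17.55
position: [0.5748, -0.0384, 0.0315]
tool_rot: [-2.314, -2.125, -0.0]
ft_force: [0.1, -1.1, 0.6]
grip_width: 1.001
grip_force: 0.0
tube mid [ 0.57963631 -0.00113491  0.02695249] yaw -0.0808539138068571 len 0.14939810332759493 366
```

```bash
for i in 1 2 3; do python3 -m handwheel '[[0.087,0.001,0,0,0,0,0],[0.087,0,0,0,0,0,0]]' | grep -E 'pos|ft'; done
```

```text
position: [0.5749, -0.0373, 0.0315]
ft_force: [0.3, 0.6, -0.1]
position: [0.5749, -0.0369, 0.0315]
ft_force: [0.2, -0.9, 0.3]
position: [0.5749, -0.0366, 0.0316]
ft_force: [-0.9, -3.4, 0.6]
```

```bash
python3 -m handwheel '[[0.087,0.001,0,0,0,0,0],[0.087,0.001,0,0,0,0,0],[0.087,0,0,0,0,0,0],[0.087,0,0,0,0,0,0]]'; python3 -m handwheel '[[0.087,-0.001,0,0,0,0,0],[0.087,-0.001,0,0,0,0,0],[0.087,-0.001,0,0,0,0,0],[0.087,-0.002,0,0,0,0,0],[0.087,-0.004,0,0,0,0,0],[0.087,-0.015,0,0,0,0,0],[0.087,-0.03,0,0,0,0,0],[0.087,-0.01,0,-0.04,0,0,0],[0.087,0,0,-0.06,0,0,0],[0.087,0,0,-0.06,0,0,0],[0.087,0,0,-0.06,0,0,0],[0.087,0,0,0,0,0,0]]'
python3 - <<'E'
from h import *
a,_=shot('top','t10');tube('t10',0,.575);b,_=shot('scene','s10');tube('s10',0,.575)
c=cv2.resize(a[120:220,170:300],(600,460),interpolation=cv2.INTER_CUBIC)[:,200:]
d=cv2.resize(b[200:260,220:310],(690,460),interpolation=cv2.INTER_CUBIC)[:,:390]
cv2.imwrite('pics/done.png',np.hstack([c,d]))
print(ctrl.get_state()['joint_positions'])
E
```

```text
time: 18.85
position: [0.5748, -0.0364, 0.0315]
tool_rot: [2.316, 2.121, -0.004]
ft_force: [-1.3, -8.3, 0.7]
grip_width: 0.999
grip_force: 3.7
time: 20.35
position: [0.5725, -0.0989, 0.2574]
tool_rot: [2.31, 2.118, 0.013]
ft_force: [-0.4, -0.2, -1.2]
grip_width: 1.001
grip_force: 0.0
tube mid [5.79176650e-01 3.18070162e-04 2.71772086e-02] yaw -0.08367578584225357 len 0.14862434616387837 801
tube mid [ 0.57923751 -0.00274164  0.02167638] yaw -0.07921070126823007 len 0.1501948185161583 313
[-0.32042145  0.16883844  0.50393521  1.63864327 -0.083811    1.35426518
  0.10939272]
```

View pics/done.png

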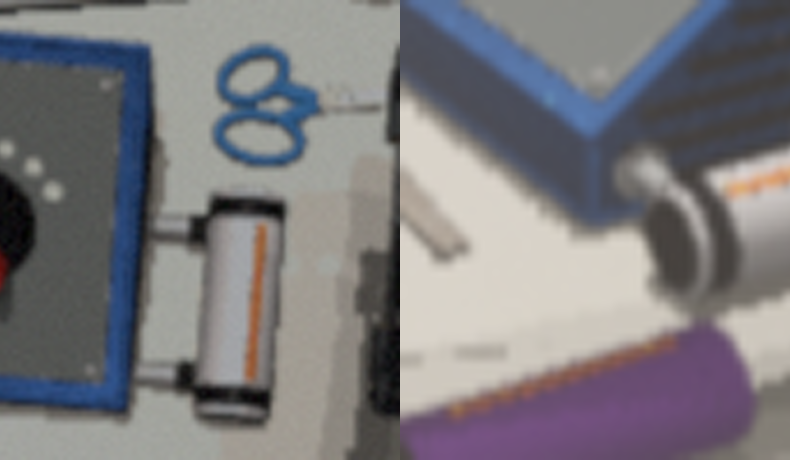

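The tube lies against both stops: tips at (197,230) and (185,377), left panel, end just past the front stop on the right. Now the selector. I pre-turn the tool so that the working turn ends mid-range.

```bash
cat >> h.py <<'E'
def sel(th,flip=-1,h=0.,yaw=-.084):
    xd=np.array([np.cos(yaw),np.sin(yaw),0]);yd=np.array([-xd[1],xd[0],0]);a=np.radians(35);k=np.array([0,0,1])
    n=-np.sin(a)*xd+np.cos(a)*k;up=np.cos(a)*xd+np.sin(a)*k;t=np.radians(th)
    x=flip*(np.cos(t)*up-np.sin(t)*yd);z=-n
    return np.array([.618,.1675,.1215])+.001*up+(.037+h)*n,Ro.from_matrix(np.c_[x,np.cross(z,x),z])
E
python3 - <<'E'
from h import *
p,R=sel(-41.25,-1,.1);print(p)
rows([.54,.15,.27],down(-.085+np.radians(66)),6,.087)
E
```

```text
[0.54051336 0.17402423 0.23429741]
[0.087, 0.0407, -0.0085, -0.003, 0.01, 0.0, -11.01]
[0.087, 0.0416, -0.0006, -0.003, 0.01, 0.0, -11.01]
[0.087, 0.041, 0.0074, -0.003, 0.01, 0.0, -11.01]
[0.087, 0.0388, 0.0151, -0.003, 0.01, 0.0, -11.01]
[0.087, 0.0352, 0.0222, -0.003, 0.01, 0.0, -11.01]
[0.087, 0.0303, 0.0285, -0.003, 0.01, 0.0, -11.01]
```

```bash
python3 -m handwheel '[[0.087,0.0407,-0.0085,-0.008,0,0,-10.6],[0.087,0.0416,-0.0006,-0.008,0,0,-10.6],[0.087,0.041,0.0074,-0.003,0,0,-10.6],[0.087,0.0388,0.0151,-0.003,0,0,-10.6],[0.087,0.0352,0.0222,-0.003,0,0,-10.6],[0.087,0.0303,0.0285,-0.003,0,0,-10.6],[0.087,0,0,0,0,0,-10.6],[0.087,0,0,0,0,0,-10.6],[0.087,0,0,0,0,0,-10.6],[0.087,0,0,0,0,0,-10.6],[0.087,0,0,0,0,0,-10.6],[0.087,0,0,0,0,0,-10.6]]'
python3 - <<'E'
from h import *
print(np.round(ctrl.get_state()['joint_positions'],2))
p,R=sel(-41.25,-1,.08);rows(p,R,5,.087)
E
```

```text
time: 21.95
position: [0.5433, 0.1505, 0.2769]
tool_rot: [0.882, -3.011, 0.0]
ft_force: [0.2, -0.1, -0.5]
grip_width: 0.999
grip_force: 0.0
[-0.48  0.12  0.18  1.62 -0.02  1.4   1.84]
[0.087, -0.0039, 0.0028, 0.0118, 4.45, -5.46, -0.73]
[0.087, -0.0029, 0.0037, 0.0119, 4.45, -5.46, -0.73]
[0.087, -0.0018, 0.0046, 0.0118, 4.45, -5.46, -0.73]
[0.087, -0.0007, 0.0055, 0.0115, 4.45, -5.46, -0.73]
[0.087, 0.0003, 0.0064, 0.011, 4.45, -5.46, -0.73]
```

```bash
python3 -m handwheel '[[0.087,-0.004,0.003,0.012,4.45,-5.45,-0.7],[0.087,-0.003,0.0035,0.012,4.45,-5.45,-0.7],[0.087,-0.002,0.0045,0.012,4.45,-5.45,-0.7],[0.087,-0.0005,0.0055,0.0115,4.45,-5.45,-0.7],[0.087,0,0.0065,0.011,4.45,-5.45,-0.7],[0.087,0,0,0,0,0,0],[0.087,0,0,0,0,0,0]]'
python3 - <<'E'
from h import *
print(np.round(ctrl.get_state()['joint_positions'],2))
a,_=shot('wrist','w2');cv2.imwrite('pics/w2.png',cv2.resize(a,(800,600)))
p,R=sel(-41.25,-1,.04);print(p);rows(p,R,2,.087)
E
```

```text
time: 22.82
position: [0.5543, 0.1732, 0.2202]
tool_rot: [-0.788, 2.436, -0.318]
ft_force: [0.7, -0.3, 0.2]
grip_width: 1.003
grip_force: 0.0
[-0.57 -0.15  0.01  2.13  0.55  0.73  1.3 ]
[0.5748066  0.1711368  0.18514828]
[0.087, 0.0018, 0.0012, 0.0204, -0.12, -0.01, -0.29]
[0.087, 0.0018, 0.0012, 0.0204, -0.12, -0.01, -0.29]
```

View pics/w2.png

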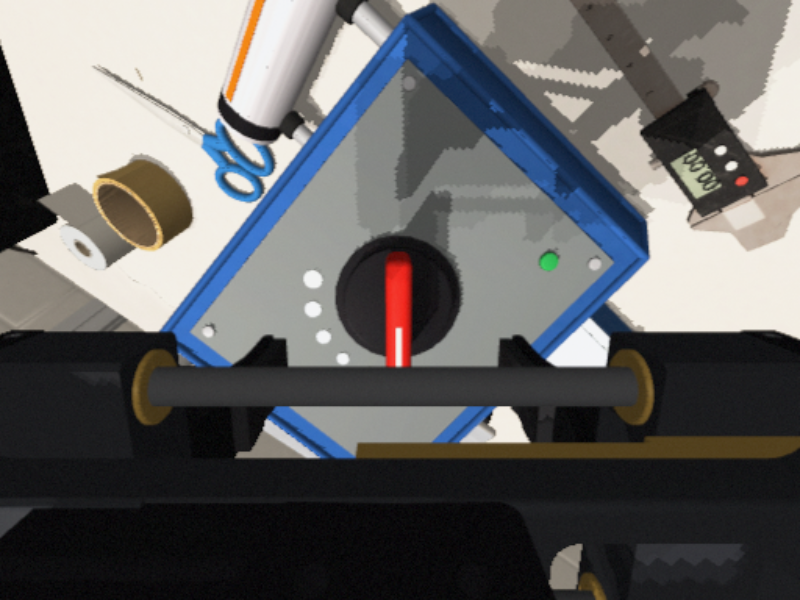

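The red bar at (398,310) stands straight between the fingers, with the white pointer end towards the gripper. That matches click 1. I descend and grip.

```bash
python3 -m handwheel '[[0.087,0.0018,0.001,0.02,0,0,-0.3],[0.087,0.0018,0.001,0.02,0,0,-0.3],[0.087,0,0,0.02,0,0,0],[0.087,0,0,0.02,0,0,0],[0.087,0,0,0,0,0,0]]'
python3 - <<'E'
from h import *
p,R=sel(-41.25,-1,0);print(p);rows(p,R,1,.087)
E
```

```text
time: 23.5
position: [0.5974, 0.1679, 0.1518]
tool_rot: [-0.799, 2.433, -0.324]
ft_force: [-1.2, -0.2, 0.3]
grip_width: 0.999
grip_force: 0.0
[0.59766876 0.16921185 0.1523822 ]
[0.087, -0.0012, 0.0007, -0.0003, -0.3, -0.15, 0.04]
```

```bash
python3 -m handwheel '[[0.087,-0.001,0.0007,0,0,0,0],[0.04,0,0,0,0,0,0],[0.01,0,0,0,0,0,0],[0.01,0,0,0,0,0,0],[0.01,0,0,0,0,0,0],[0.01,0,0,0,0,0,0],[0.01,0,0,0,0,0,0],[0.01,0,0,0,0,0,0]]' 25
```

```text
time: 24.5
position: [0.5966, 0.1703, 0.1525]
tool_rot: [-0.802, 2.431, -0.322]
ft_force: [0.1, 0.2, 0.3]
grip_width: 0.287
grip_force: 0.0
```

```bash
python3 -m handwheel '[[0.01,0,0,0,0,0,0],[0.01,0,0,0,0,0,0],[0.01,0,0,0,0,0,0],[0.01,0,0,0,0,0,0]]' 25
```

```text
time: 25.0
position: [0.5968, 0.17, 0.1527]
tool_rot: [-0.801, 2.431, -0.322]
ft_force: [1.4, -0.5, 0.6]
grip_width: 0.156
grip_force: 25.0
```

```bash
python3 -m handwheel '[[0.01,0,0,0,0,0,7.5],[0.01,0,0,0,0,0,7.5],[0.01,0,0,0,0,0,7.5],[0.01,0,0,0,0,0,7.5],[0.01,0,0,0,0,0,7.5],[0.01,0,0,0,0,0,7.5],[0.01,0,0,0,0,0,7.5],[0.01,0,0,0,0,0,7.5],[0.01,0,0,0,0,0,7.5],[0.01,0,0,0,0,0,7.5],[0.01,0,0,0,0,0,7.5],[0.01,0,0,0,0,0,0]]' 25
python3 - <<'E'
from h import *
s=ctrl.get_state();p,R=sel(41.25,-1,0);print(p,np.degrees((Ro.from_rotvec(s['tool_rot']).inv()*R).as_rotvec()),s['torque'])
E
```

```text
time: 26.5
position: [0.5968, 0.171, 0.1527]
tool_rot: [0.992, 2.344, 0.249]
ft_force: [3.1, 1.7, -2.4]
grip_width: 0.162
grip_force: 25.0
[0.59766876 0.16921185 0.1523822 ] [0.0566661  0.22860381 0.22507997] [ 0.24034517  0.32436432 -0.07710931]
```

```bash
python3 -m handwheel '[[0.01,0,0,0,0,0,0],[0.01,0,0,0,0,0,0],[0.03,0,0,0,0,0,0],[0.05,0,0,0,0,0,0],[0.087,0,0,0,0,0,0],[0.087,0,0,0,0,0,0],[0.087,0,0,-0.02,0,0,0],[0.087,0,0,-0.03,0,0,0],[0.087,0,0,-0.03,0,0,0],[0.087,0,0,-0.03,0,0,0],[0.087,0,0,0,0,0,0]]'
python3 - <<'E'
from h import *
a,_=shot('wrist','w3');b,_=shot('top','t11');shot('scene','s11');tube('t11',0,.575);tube('s11',0,.575)
z=cv2.resize(b[105:225,160:340],(400,267),interpolation=cv2.INTER_CUBIC)
cv2.imwrite('pics/w3.png',np.hstack([cv2.resize(a,(400,300))[:267],z]))
P,c,u,v=cloud('w3');p,R=sel(0,1,0);n=-R.as_matrix()[:,2];up=R.as_matrix()[:,0];yd=np.cross(n,up)
d=P-p;q=np.c_[d@up,d@yd,d@n]
k=(c[:,2]>110)&(c[:,1]<90)&(c[:,0]<90)&(np.linalg.norm(q[:,:2],axis=1)<.05)&(abs(q[:,2]-.011)<.006)
T=q[k][:,:2];e=np.linalg.svd(T-T.mean(0),full_matrices=False)[2][0];e*=np.sign(e[0]);print('bar angle',np.degrees(np.arctan2(-e[1],e[0])),k.sum())
E
```

```text
time: 27.88
position: [0.5338, 0.1771, 0.2452]
tool_rot: [0.993, 2.341, 0.253]
ft_force: [0.6, 0.2, 0.9]
grip_width: 0.982
grip_force: 0.0
tube mid [5.79050357e-01 2.01634101e-04 2.70551047e-02] yaw -0.08136399409696107 len 0.1488137126822062 791
tube mid [ 0.57943667 -0.00339644  0.02186805] yaw -0.07973237177876574 len 0.15178020774821963 305
bar angle 42.17940408715782 712
```

View pics/w3.png

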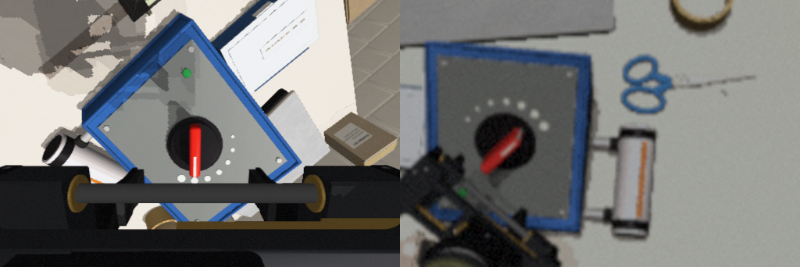

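The bar, at (195,150) in the wrist view, points at the second-largest dot, and its measured angle is 42°, where click 5 is 41.25°. The tube still lies on both stops, at (633,180) in the right panel. The arm touches nothing, so I hand in.

```bash
python3 -c "
from bench import ctrl
print(ctrl.close_job())"
```

```text
the job is handed in; nothing more can be done
None
```

The tube lies still against both stops, the selector is released at click 5 and the job is handed in at about 28 s; midway I gripped the tube lightly on the bench (no lift commanded) to turn it about 8° and slide it about 10 mm along its axis, because rolling alone left it crooked.

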